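# Change the test bench over to its other supply

## Robot

A 6-joint arm with a two-finger parallel gripper is mounted at the origin on the work surface. World frame = base frame: x ahead of the robot, y to its left, z up, the work surface at z = 0. Lengths are in m, angles in rad, forces in N, time in s.
With the tool pointing down it reaches from about 0.25 to 0.775 m from the base axis. Payload 4 kg.
Tool frame: the origin (TCP) lies at the very end of the fingers, on their centre line; the grasp point (between the pads) lies 19 mm behind it (robot.grip_point_offset is the distance from the TCP to the grasp point, in m); z points along the fingers, x is the direction in which the jaws open and shut, and the axes are right-handed (so a half turn about z gives the same grasp; the last joint's range is limited). The gripper opens to 94 mm and grips with 3 to 60 N. Pads are 16 mm wide; open, the fingers measure 119 mm over their backs; the gripper's body (75 mm by 177 mm) begins 78 mm behind the grasp point.
Start: joints at [-1.432, 0.087, 1.371, -0, 1.684, -0.103], TCP at [0.132, -0.534, 0.206] pointing down, gripper open.
Joint ranges: [-3.1, 3.1], [-0.76, 2.03], [0.27, 2.55], [-1.08, 4.22], [0.17, 2.65], [-2.57, 2.57]. Speed limits (rad/s): [2.79, 2.79, 3.14, 3.14, 3.14, 3.14].

## Interface

Orientations are given as [roll, pitch, yaw] about the fixed x, y, z axes, in that order (R = Rz(yaw) Ry(pitch) Rx(roll)).
In Python, from bench import robot gives the robot as it stands.
- The arm moves only by the shell command python3 -m inch 'ROWS'. ROWS is text: rows parted by semicolons, each of 5 numbers parted by spaces: the shift along the tool's x, y, z in cm, then the turn about the tool's z in rad, then the closure, from 0 (fully open) to 1 (shut). In form: tx ty tz spin claw; .... A call has 1 to 20 rows; each row is the pose to reach, as a shift and turn from the pose measured when the call began, along the tool's axes at that moment; what a row does not reach only later rows make up. A row lasts 1/12 s, in which the tool goes at most 41.7 mm and 7.16 degrees, less where a joint would pass 70% of its speed; a pose out of reach is approached as far as the arm can. A call with a gripper value outside its range is refused whole. The fingers move at their own pace and stop on an object; the grip force is fixed at half the most. Time passes only in rows, so rows that repeat a pose let the fingers close. It gives the time, the measured TCP pose, the force and the opening at its end, in the units of the state.
- robot.get_obs(): the state, without advancing time (a new reading comes with each control period).
- robot.snapshot(name): name is "scene" or "top" or "wrist"; returns (picture, depth): 420x560x3 uint8, blue, green, red; 420x560 float32, m along the optical axis (not along the pixel's ray), 0 where there is no reading.
- robot.camera_info(name): a dict with "K" (3x3 intrinsics, pixels), "dist" ([k1, k2, p1, p2, k3] as OpenCV has them; the pictures are not rectified), "extrinsics" (4x4, takes a point from world to camera coordinates); the wrist camera has in their place "mount" (4x4, takes a point from camera to tool coordinates, whose origin is the TCP and whose axes are the tool frame's). Camera axes: x right, y down, z forward; pixel columns grow to the right and rows downward; lengths in m; the calibration is good to about 2 mm. A picture is of the moment at which its call begins: read the wrist's pose just before it. camera_info takes no time and is no camera call.
- robot.close_job(): hands the job in, once; it reports no verdict.
The state is a dict: "time": time; "joint_positions": joint angles; "qvel": joint speeds; "joint_torque": joint torques, N m; "tool_pos": TCP position; "ee_rot": TCP orientation; "wrist_force": force on the tool from outside, world axes, zero at the start; "wrist_torque": the same for the moment, N m; "width": finger opening in m.
Only numpy, scipy, OpenCV 4.12 (cv2) and the standard library are available. Lean on these libraries where they do the work, as an engineer would, in place of code of your own. Each camera call takes 0.05 s, during which the arm holds its last target.

## Task

Change the bench over to its other feed with the changeover box, the one with the wide U-shaped stirrup handle: bring the handle from the side it leans to up to its upright middle position (off), leave it there for at least one full second, then swing it on over to the opposite side, all the way, and let go. Do not move the ball stick of the small isolator box.

Things in the scene. Friction and masses are not known exactly. Their poses are not given: they have to be found in the camera images.
- feed_box: Changeover box, fixed to the bench: grey enclosure 160 x 110 x 70 mm (x, y, height) with an aluminium cover and a black cable gland at each x end. Origin at the centre of its underside, on the bench; z up. It carries the U-shaped stirrup handle, which swings in the box's x-z plane about an axis along the box's y, through a point 70 mm straight above this origin.
- changeover (a joint): Angle of the stirrup handle in rad: 0 = upright (off), negative = leaning to the box's -x side, positive = to the box's +x side; stops at -0.70 and +0.70. It starts on the negative side, between -0.68 and -0.50. Stiff: it stays where it is left; moving it takes about 2 N at the bar.
- handle_bar (a point): Centre of the stirrup's cross bar, 110 mm from the swing axis. The bar is round, 18 mm in diameter, parallel to the box's y; a black sleeve 70 mm long between two steel legs (each 12 mm thick, centred 45 mm either side of this point along the bar) that run down to the swing axis; between the legs, under the bar, there is free air down to the drum (42 mm in diameter) on the swing axis. Bar centre 154 mm above the bench at the stops, 180 mm when upright.
- isolator_ball (a point): Centre of the black ball, 24 mm in diameter, on the thin single stick of the small isolator box (grey, fixed, 120 x 85 x 54 mm), 60 mm above the stick's pivot, about 105 to 112 mm above the bench. Not to be moved. The two boxes stand side by side, their centres at least 0.26 m apart, and may be either way round.
Things that resemble listed ones, but are neither listed nor needed, are in the scene too. What is shaped like the feed_box but purple is not meant.

How it is judged:
By the outcome, as a careful person would: the job done as asked, in the order asked, and still so for the second after the job is handed in, with the robot touching nothing.
It also fails if it takes over 38 s, if anything falls off the work surface, if the arm or the gripper's body presses on something with over 40 N, if the wrist force passes 120 N, or if a joint passes its speed limit or range.

## Working session

There is one attempt and no reset: what is moved stays moved. The work goes in short steps, Python scripts to look and compute and a shell command to move; the robot and the scene stay as the last step left them, time stands still between calls to the robot, and variables do not carry over. Pictures are saved under pics/ and viewed, and the job is handed in when it is done.

```bash
ls; mkdir -p pics; python3 - <<'E'
from bench import robot
import cv2,numpy as np
for n in ["scene","top"]:
    p,d=robot.snapshot(n); cv2.imwrite(f"pics/{n}0.png",p); np.save(f"pics/{n}0.npy",d)
    i=robot.camera_info(n); print(n,np.round(i["K"],1).tolist(),i["dist"],np.round(i["extrinsics"],3).tolist())
print(robot.get_obs())
E
```

```text
pics
scene [[427.8, 0.0, 283.3], [0.0, 427.8, 210.2], [0.0, 0.0, 1.0]] [-0.0315788  0.         0.         0.         0.       ] [[0.723, 0.691, 0.003, -0.363], [0.59, -0.616, -0.522, -0.161], [-0.359, 0.379, -0.853, 1.085], [0.0, 0.0, 0.0, 1.0]]
top [[413.5, 0.0, 279.7], [0.0, 413.5, 210.3], [0.0, 0.0, 1.0]] [0.02344394 0.         0.         0.         0.        ] [[-0.001, -1.0, -0.026, 0.063], [-0.981, 0.006, -0.192, 0.499], [0.192, 0.025, -0.981, 0.876], [0.0, 0.0, 0.0, 1.0]]
{'time': 0.1, 'joint_positions': array([-1.43212352e+00,  8.78945315e-02,  1.37208942e+00, -6.17885837e-07,
        1.68357434e+00, -1.03097923e-01]), 'qvel': array([ 0.00092012, -0.00133008, -0.00231077, -0.00097727,  0.00202475,
        0.00287799]), 'joint_torque': array([ 1.88958133e-03, -3.41251767e+01, -3.03301728e+01,  7.18939095e-02,
        3.04349838e-02, -9.94871948e-05]), 'tool_pos': array([ 0.13161162, -0.53352428,  0.20442081]), 'ee_rot': array([-3.14139097e+00,  1.95527106e-03, -1.32902547e+00]), 'wrist_force': array([ 1.15266329, -0.63179811, -0.12599143]), 'wrist_torque': array([-0.01550588,  0.00618047,  0.01562363]), 'width': 0.09406265860800063}
```

View pics/scene0.png

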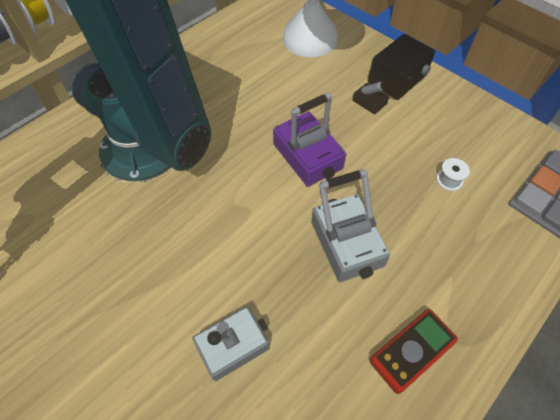

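View pics/top0.png

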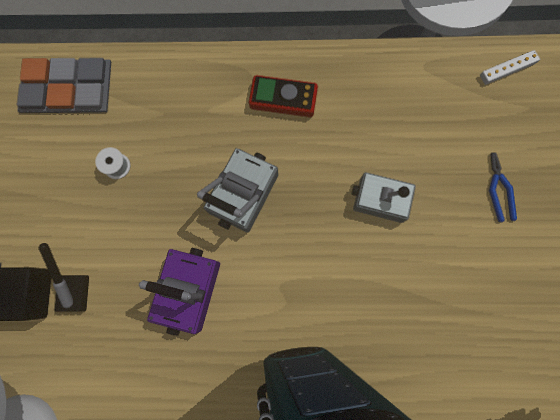

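The feed box candidates are:
- the light-grey box with the U stirrup, top (240,190) and scene (350,237)
- the purple twin, top (185,290) and scene (310,147)
- the single-lever black box, top (65,290)
- the isolator, top (385,195) and scene (230,342)

The grey box with the stirrup fits the description. I'll crop it to confirm, then measure.

```bash
cat > h.py <<'E'
import numpy as np,cv2
from bench import robot
def cam(n):
    i=robot.camera_info(n);K=np.array(i["K"]);D=np.array(i["dist"]);E=np.array(i["extrinsics"]);return K,D,E
def plane(n,uv,z):
    K,D,E=cam(n);uv=np.array(uv,float).reshape(-1,1,2)
    r=cv2.undistortPoints(uv,K,D).reshape(-1,2);r=np.c_[r,np.ones(len(r))]@E[:3,:3]
    c=-E[:3,:3].T@E[:3,3];return c+r*((z-c[2])/r[:,2])[:,None]
def proj(n,P):
    K,D,E=cam(n);return cv2.projectPoints(np.array(P,float).reshape(-1,1,3),cv2.Rodrigues(E[:3,:3])[0],E[:3,3],K,D)[0].reshape(-1,2)
def cloud(n,d):
    v,u=np.mgrid[:420,:560];K,D,E=cam(n)
    r=cv2.undistortPoints(np.stack([u,v],-1).reshape(-1,1,2).astype(float),K,D).reshape(-1,2)
    P=np.c_[r,np.ones(len(r))]*d.reshape(-1,1);return ((P-E[:3,3])@E[:3,:3]).reshape(420,560,3)
E
python3 - <<'E'
from h import *
a=cv2.imread("pics/top0.png");b=cv2.imread("pics/scene0.png")
c=np.hstack([cv2.resize(a[140:240,190:290],(400,400),interpolation=3),cv2.resize(b[165:285,300:400],(400,480),interpolation=3)[:400]])
cv2.imwrite("pics/crop.png",c)
for n,(u0,u1,v0,v1) in {"top":(190,290,140,240),"scene":(300,400,160,290)}.items():
    d=np.load(f"pics/{n}0.npy");P=cloud(n,d)[v0:v1,u0:u1].reshape(-1,3);
    print(n,np.histogram(P[:,2],bins=np.arange(-.01,.2,.01))[0])
    q=P[(P[:,2]>.063)&(P[:,2]<.078)]
    print("cover",cv2.minAreaRect((q[:,:2]*1000).astype(np.float32)),len(q))
    im=cv2.imread(f"pics/{n}0.png")[v0:v1,u0:u1].reshape(-1,3)
    for lo,hi in((.14,.2),):
        m=(P[:,2]>lo)&(P[:,2]<hi);print(m.sum(),P[m].mean(0));k=m&(im.max(1)<70);print("blk",k.sum(),P[k].mean(0),cv2.minAreaRect((P[k][:,:2]*1000).astype(np.float32)), np.sort(P[k][:,2])[[0,-1]])
E
```

```text
top [4672 1339   56   63   95  157  288 1570  499  525   84   34   35   34
   37   36   59  382    0    0]
cover ((550.4679565429688, 149.20846557617188), (102.08206176757812, 151.13694763183594), 64.19185638427734) 1879
477 [0.49154639 0.17556646 0.16187957]
blk 292 [0.49155956 0.17833259 0.16428792] ((492.8505554199219, 180.41519165039062), (74.94864654541016, 18.98628807067871), 60.30902862548828) [0.14378464 0.16966088]
scene [4977 1990  216  262  322  403  484 1967  792  593  140   64   70   69
   72   66  120  345    0    0]
cover ((496.40283203125, 178.1398162841797), (103.81965637207031, 282.24853515625), 62.55398941040039) 2464
531 [0.49736295 0.17326952 0.16006486]
blk 237 [0.49613066 0.17498638 0.16440941] ((495.4416809082031, 176.0704803466797), (66.20024871826172, 16.92476463317871), 61.68980407714844) [0.15748234 0.1692148 ]
```

View pics/crop.png

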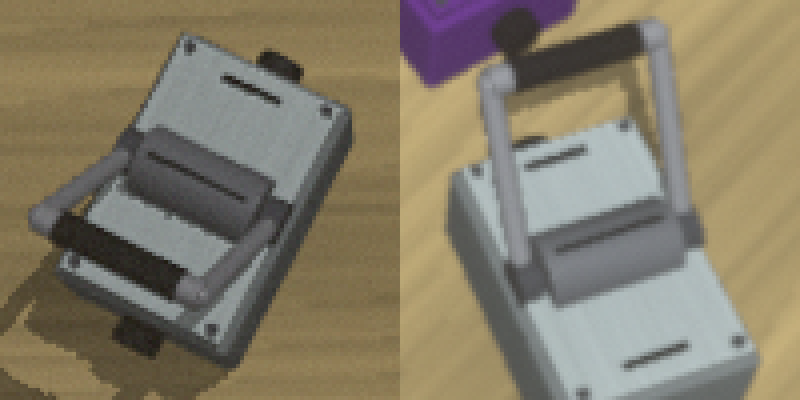

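The crop confirms the light-grey box. Its stirrup leans towards the lower-left gland at top (224,224), with the black sleeve at about top (220,203). Next I'll refine its pose from the cover screws and plan the shifts.

```bash
cat > plan.py <<'E'
from h import *
import sys
# box pose
C=np.array([.5505,.149]);th=np.radians(-26.5)
def bar(a,ez=0): return np.r_[C+.11*np.sin(a)*np.array([np.cos(th),np.sin(th)]),.07+.11*np.cos(a)]
def rel(P):
    o=robot.get_obs();r,p,y=o["ee_rot"]
    from scipy.spatial.transform import Rotation as R
    M=R.from_euler("xyz",[r,p,y]).as_matrix();return np.round((np.array(P)-o["tool_pos"])@M*100,2)
E
python3 - <<'E'
from plan import *
s=plane("top",[(237.5,151.5),(271.75,168),(208,205),(243,222.5)],.07);print(s.round(4),s.mean(0))
d=(s[0]+s[1]-s[2]-s[3]);print(np.degrees(np.arctan2(d[1],d[0])));d=(s[0]+s[2]-s[1]-s[3]);print(np.degrees(np.arctan2(d[1],d[0])))
s=proj("scene",np.c_[s[:,:2],[.07]*4]);print(s)
# bar centre by rays from sleeve ends
m=cv2.imread("pics/top0.png")
for n,uv in(("top",[(206,197.5),(234,210)]),("scene",[(329,186),(360,176)])):
    q=plane(n,uv,.161);print(n,q.round(4).tolist(),q.mean(0).round(4))
for a in(-.6,0,.7):print(a,bar(a),rel(bar(a)-[0,0,.019]))
print(rel([.495,.176,.27]))
E
```

```text
[[0.6309 0.1555 0.07  ]
 [0.5916 0.0782 0.07  ]
 [0.5082 0.2184 0.07  ]
 [0.4688 0.1406 0.07  ]] [0.54986365 0.14818373 0.07      ]
-27.010288800641984
63.080122124507845
[[383.38300065 249.7398892 ]
 [343.7901133  262.85508139]
 [355.22286141 195.60494958]
 [317.8555975  206.90170604]]
top [[0.5043, 0.2043, 0.161], [0.4787, 0.1482, 0.161]] [0.4915 0.1762 0.161 ]
scene [[0.4856, 0.1443, 0.161], [0.5141, 0.2048, 0.161]] [0.4998 0.1745 0.161 ]
-0.6 [0.49491503 0.17671365 0.16078692] [-60.25 -52.28   6.39]
0 [0.5505 0.149  0.18  ] [-56.23 -57.01   4.46]
0.7 [0.61391858 0.11738066 0.15413264] [-51.64 -62.41   7.04]
[-60.2  -52.27  -6.43]
```

```bash
python3 -m inch '0 0 -4 0 0; 0 0 -7 0 0; -60 -52.3 -7 -0.86 0; -60 -52.3 -7 -0.86 0; -60 -52.3 -7 -0.86 0; -60 -52.3 -7 -0.86 0; -60 -52.3 -7 -0.86 0; -60 -52.3 -7 -0.86 0; -60 -52.3 -7 -0.86 0; -60 -52.3 -7 -0.86 0; -60 -52.3 -7 -0.86 0; -60 -52.3 -7 -0.86 0; -60 -52.3 -7 -0.86 0; -60 -52.3 -7 -0.86 0; -60 -52.3 -7 -0.86 0; -60 -52.3 -7 -0.86 0; -60 -52.3 -7 -0.86 0; -60 -52.3 -7 -0.86 0; -60 -52.3 -7 -0.86 0; -60 -52.3 -7 -0.86 0'; python3 -c "
from plan import *
print(rel([.496,.175,.27]))"
```

```text
time: 1.77
tool_pos: [0.4749, 0.1355, 0.2752]
ee_rot: [-3.14, 0.001, -0.468]
wrist_force: [1.0, -0.1, 0.1]
width: 0.0936
[ 0.1  -4.47  0.52]
```

Now I'll finish the approach and take a look with the wrist camera.

```bash
python3 -m inch '0.1 -4.5 0.5 0 0; 0.1 -4.5 0.5 0 0; 0.1 -4.5 0.5 0 0; 0.1 -4.5 0.5 0 0'; cat > wl.py <<'E'
from plan import *
import sys
from scipy.spatial.transform import Rotation as R
def wrist(name):
    o=robot.get_obs();p,d=robot.snapshot("wrist");i=robot.camera_info("wrist");cv2.imwrite(f"pics/{name}.png",p);np.save(f"pics/{name}.npy",d)
    T=np.eye(4);T[:3,:3]=R.from_euler("xyz",o["ee_rot"]).as_matrix();T[:3,3]=o["tool_pos"];W=T@np.array(i["mount"])
    v,u=np.mgrid[:420,:560]
    r=cv2.undistortPoints(np.stack([u,v],-1).reshape(-1,1,2).astype(float),np.array(i["K"]),np.array(i["dist"])).reshape(-1,2)
    P=(np.c_[r,np.ones(len(r))]*d.reshape(-1,1))@W[:3,:3].T+W[:3,3];return p,P.reshape(420,560,3),o
def top(name,cn="top"):
    p,d=robot.snapshot(cn);cv2.imwrite(f"pics/{name}.png",p);return p,cloud(cn,d)
def barfit(p,P):
    B=(P[...,:2]-[.55,.148])@np.array([np.cos(-.471),np.sin(-.471)]);L=(P[...,:2]-[.55,.148])@np.array([-np.sin(-.471),np.cos(-.471)])
    m=(P[...,2]>.14)&(P[...,2]<.2)&(abs(L)<.033)&(abs(B)<.1)&(p.max(2)<75)
    v,u=np.nonzero(m);print("n",m.sum(),"px",u.mean(),v.mean(),"mean",P[m].mean(0).round(4),"along x",B[m].mean().round(4),"range",np.percentile(B[m],[3,97]).round(4),"z",np.percentile(P[m][:,2],[3,97]).round(4))
    return m
E
python3 - <<'E'
from wl import *
p,P,o=wrist("w1");print(o["tool_pos"],o["ee_rot"]);barfit(p,P)
E
```

```text
time: 2.1
tool_pos: [0.4957, 0.1749, 0.2694]
ee_rot: [3.141, 0.003, -0.468]
wrist_force: [0.7, -0.4, -0.1]
width: 0.0941
[0.49570005 0.17493431 0.26943773] [ 3.14073140e+00  2.70035502e-03 -4.67667477e-01]
n 1722 px 270.73054587688733 199.65911730545878 mean [0.4919 0.1788 0.1659] along x -0.0658 range [-0.0739 -0.0577] z [0.1614 0.1685]
```

View pics/w1.png

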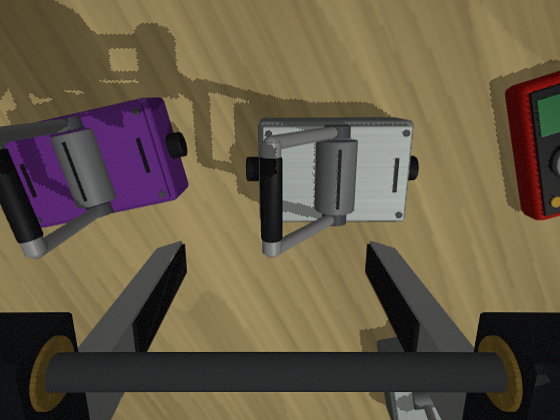

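The wrist image shows the bar at (271,200) between the two finger tips at (185,245) and (370,245), with the box square to the tool. I'll check the box centre from this view too.

```bash
python3 - <<'E'
from wl import *
p,P,o=wrist("w2")
g=np.zeros((420,560),bool);g[110:235,255:420]=1
m=g&(P[...,2]>.064)&(P[...,2]<.076);q=P[m]
print(cv2.minAreaRect((q[:,:2]*1000).astype(np.float32)))
hsv=cv2.cvtColor(p,cv2.COLOR_BGR2HSV)
m=g&(P[...,2]>.083)&(P[...,2]<.1)&(np.hypot(*np.moveaxis(P[...,:2]-[.55,.148],-1,0))<.045);print("drum",P[m].mean(0),m.sum())
a=-.63
print(rel(np.r_[.493,.1775,.158-.017]))
E
```

```text
((550.3904418945312, 149.26051330566406), (101.64623260498047, 149.61813354492188), 63.651878356933594)
drum [0.54884521 0.15018596 0.08875526] 2553
[-0.4  -0.18 12.96]
```

```bash
python3 -m inch '-0.3 -0.2 4 0 0; -0.3 -0.2 8 0 0; -0.3 -0.2 11 0 0; -0.3 -0.2 12.8 0 0; -0.3 -0.2 12.8 0 0; -0.3 -0.2 12.8 0 0.4; -0.3 -0.2 12.8 0 0.78; -0.3 -0.2 12.8 0 0.78; -0.3 -0.2 12.8 0 0.78; -0.3 -0.2 12.8 0 0.78; -0.3 -0.2 12.8 0 0.78; -0.3 -0.2 12.8 0 0.78'; python3 - <<'E'
from wl import *
p,P,o=wrist("w3");print(o["wrist_force"],o["width"]);top("s3","scene")
a=cv2.imread("pics/s3.png")[120:320,280:440];cv2.imwrite("pics/c3.png",cv2.resize(a,None,fx=3,fy=3))
C=np.array([.5502,.149]);e=np.array([np.cos(-.466),np.sin(-.466)]);print("along",(o["tool_pos"][:2]-C)@e)
for t in(-.4,-.2,0,.35,.7,.74): print(t,rel(np.r_[C+.11*np.sin(t)*e,.07+.11*np.cos(t)-.017]))
E
```

```text
time: 3.2
tool_pos: [0.4942, 0.1774, 0.1431]
ee_rot: [-3.14, 0.0, -0.47]
wrist_force: [0.3, 0.5, -0.3]
width: 0.0508
[ 0.31940955  0.48881636 -0.29323318] 0.05078000428702472
along -0.06278284717171426
-0.4 [ 2.01 -0.   -1.16]
-0.2 [ 4.11 -0.01 -1.81]
0 [ 6.29 -0.02 -2.03]
0.35 [10.07 -0.03 -1.37]
0.7 [13.38 -0.04  0.55]
0.74 [13.71 -0.04  0.84]
```

View pics/w3.png

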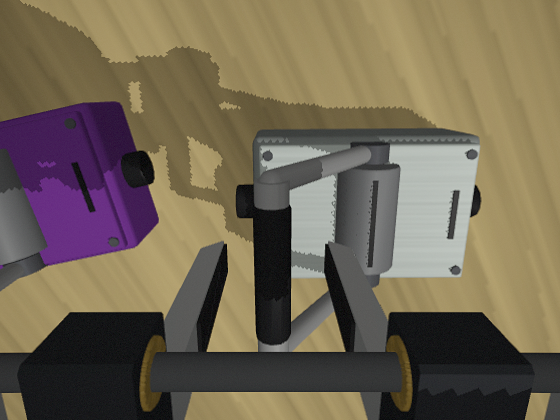

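View pics/c3.png

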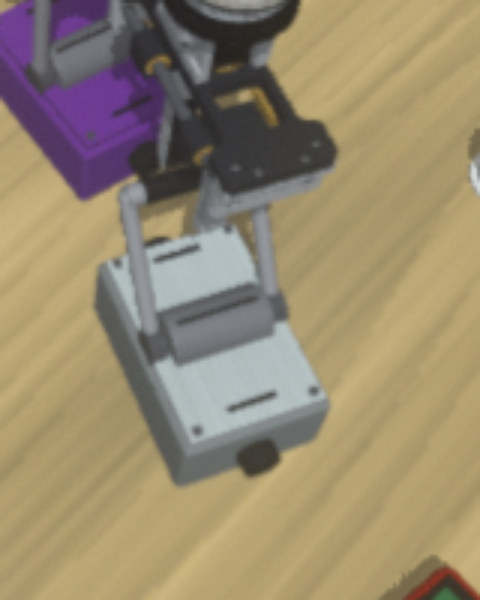

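The fingers straddle the bar: bar at column 272, finger tips at 225 and 327. They are still closing, so I'll keep closing.

```bash
python3 -m inch '0 0 0 0 0.78; 0 0 0 0 0.78; 0 0 0 0 0.78; 0 0 0 0 0.78; 0 0 0 0 0.78; 0 0 0 0 0.78'; python3 - <<'E'
from wl import *
p,P,o=wrist("w4");print(o["wrist_force"],o["width"])
E
```

```text
time: 3.8
tool_pos: [0.4939, 0.1774, 0.1426]
ee_rot: [-3.141, 0.001, -0.47]
wrist_force: [-0.2, 0.2, -0.6]
width: 0.0209
[-0.23567727  0.23720674 -0.62209165] 0.02092036169134189
```

View pics/w4.png

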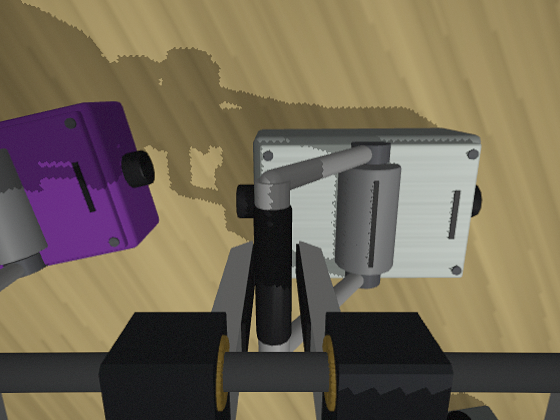

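The bar is caged at 20.9 mm between the pads, column 273. Now I'll swing it to upright.

```bash
python3 -m inch '0.8 0 -0.5 0 0.78; 1.6 0 -0.9 0 0.78; 2.4 0 -1.3 0 0.78; 3.2 0 -1.5 0 0.78; 4 0 -1.8 0 0.78; 4.7 0 -1.9 0 0.78; 5.3 0 -2 0 0.78; 5.8 0 -2 0 0.78; 6.1 0 -2 0 0.78; 6.3 0 -2 0 0.78; 6.4 0 -2 0 0.78; 6.4 0 -2 0 0.78; 6.4 0 -2 0 0.78'; python3 - <<'E'
from wl import *
p,P,o=wrist("w5");print(o["wrist_force"],o["width"]);barfit(p,P)
C=np.array([.5502,.149]);e=np.array([np.cos(-.466),np.sin(-.466)]);print("along",(o["tool_pos"][:2]-C)@e)
p,P=top("s5","scene");barfit(p,P);p,P=top("t5","top");barfit(p,P)
a=cv2.imread("pics/s5.png")[120:320,280:440];a=cv2.resize(a,(480,600));b=cv2.resize(cv2.imread("pics/t5.png")[130:250,180:240+60],(320,320));a=np.hstack([a,cv2.copyMakeBorder(b,0,280,0,0,0)]);cv2.imwrite("pics/c5.png",a)
E
```

```text
time: 4.93
tool_pos: [0.5511, 0.1481, 0.1622]
ee_rot: [-3.141, 0.001, -0.47]
wrist_force: [-0.3, -0.1, -0.4]
width: 0.0208
[-0.28082739 -0.08584976 -0.39320592] 0.02078666640694611
n 5297 px 273.21936945440814 276.4608268831414 mean [0.5499 0.1504 0.1871] along x -0.0012 range [-0.0105  0.0102] z [0.1804 0.1907]
along 0.0012236267834886336
n 163 px 351.4601226993865 199.66257668711657 mean [0.5447 0.1347 0.1863] along x 0.0013 range [-0.0095  0.0092] z [0.1809 0.1903]
n 26 px 237.0 176.23076923076923 mean [0.5407 0.1404 0.1846] along x -0.0048 range [-0.0224  0.0107] z [0.1737 0.1958]
```

View pics/w5.png

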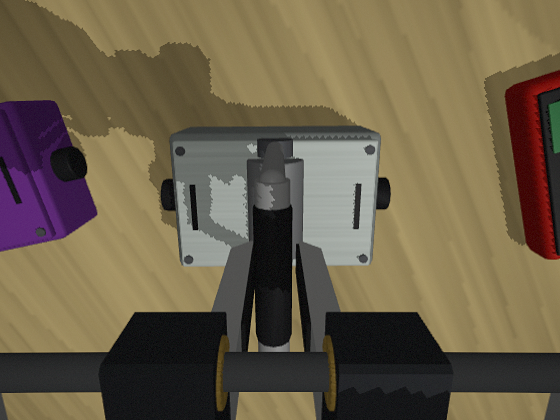

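View pics/c5.png

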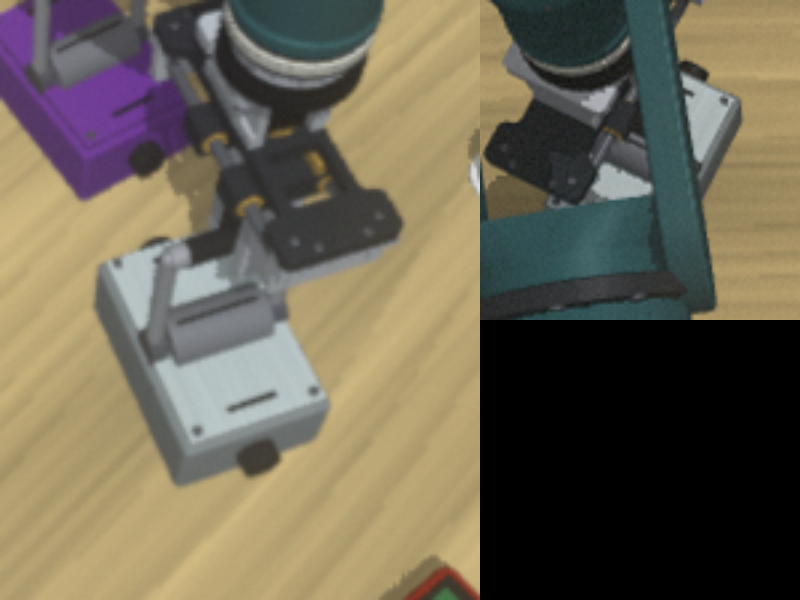

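The wrist picture shows the bar at column 273 directly over the drum, and the box is centred at about column 276. Both the wrist and scene fits put it within 1.5 mm (about 0.015 rad) of upright. I'll hold it there for more than 1 s.

```bash
python3 -m inch '0 0 0 0 0.78; 0 0 0 0 0.78; 0 0 0 0 0.78; 0 0 0 0 0.78; 0 0 0 0 0.78; 0 0 0 0 0.78; 0 0 0 0 0.78; 0 0 0 0 0.78; 0 0 0 0 0.78; 0 0 0 0 0.78; 0 0 0 0 0.78; 0 0 0 0 0.78; 0 0 0 0 0.78; 0 0 0 0 0.78; 0 0 0 0 0.78; 0 0 0 0 0.78; 0 0 0 0 0.78; 0 0 0 0 0.78'; python3 - <<'E'
from wl import *
p,P,o=wrist("w6");print(o["wrist_force"],o["width"]);barfit(p,P)
C=np.array([.5502,.149]);e=np.array([np.cos(-.466),np.sin(-.466)])
for t in(.15,.3,.45,.6,.7): print(t,rel(np.r_[C+.11*np.sin(t)*e,.07+.11*np.cos(t)-.018]))
E
```

```text
time: 6.58
tool_pos: [0.5511, 0.1483, 0.1624]
ee_rot: [-3.141, 0.0, -0.47]
wrist_force: [-0.1, 0.1, -0.2]
width: 0.0206
[-0.10955253  0.06408092 -0.19480252] 0.020590414739295383
n 5284 px 273.3436790310371 276.4360333080999 mean [0.5499 0.1505 0.1872] along x -0.0012 range [-0.0106  0.0101] z [0.1802 0.1908]
0.15 [ 1.53 -0.03  0.17]
0.3 [ 3.13 -0.03  0.53]
0.45 [ 4.67 -0.04  1.14]
0.6 [ 6.1  -0.04  1.96]
0.7 [ 6.97 -0.05  2.63]
```

```bash
python3 -m inch '0.8 0 0 0 0.78; 1.5 0 0.2 0 0.78; 2.3 0 0.3 0 0.78; 3.1 0 0.5 0 0.78; 3.9 0 0.8 0 0.78; 4.7 0 1.1 0 0.78; 5.4 0 1.5 0 0.78; 6.1 0 2 0 0.78; 6.6 0 2.3 0 0.78; 7 0 2.6 0 0.78; 7.2 0 2.6 0 0.78; 7.3 0 2.6 0 0.78; 7.3 0 2.6 0 0.78'; python3 - <<'E'
from wl import *
p,P,o=wrist("w7");print(o["wrist_force"],o["width"]);barfit(p,P)
C=np.array([.5502,.149]);e=np.array([np.cos(-.466),np.sin(-.466)]);print("along",(o["tool_pos"][:2]-C)@e)
E
```

```text
time: 7.72
tool_pos: [0.615, 0.1155, 0.135]
ee_rot: [3.141, 0.004, -0.469]
wrist_force: [-3.3, 1.8, -2.2]
width: 0.0209
[-3.29996526  1.81983144 -2.24535945] 0.020943210822447118
n 5947 px 273.0519589709097 281.2002690432151 mean [0.614  0.1182 0.1647] along x 0.0706 range [0.0608 0.0826] z [0.1561 0.1942]
along 0.07294963212013904
```

View pics/w7.png

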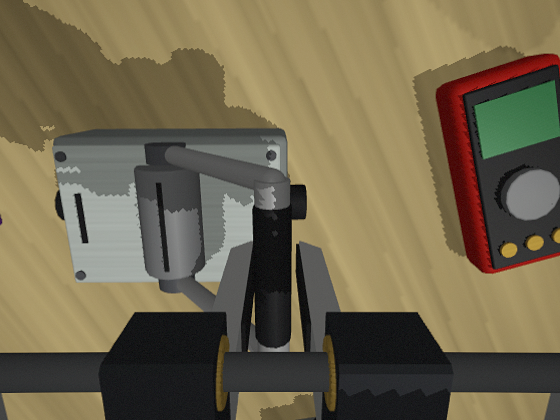

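The bar leans to the +x side, at column 273 over the right-hand gland, with 70.6 mm measured against 70.9 mm at the stop. I'll push slightly further to feel the stop.

```bash
python3 -m inch '0.3 0 0.1 0 0.78; 0.6 0 0.2 0 0.78; 0.6 0 0.2 0 0.78; 0.6 0 0.2 0 0.78'; python3 - <<'E'
from wl import *
p,P,o=wrist("w8");print(o["wrist_force"],o["width"]);barfit(p,P)
C=np.array([.5502,.149]);e=np.array([np.cos(-.466),np.sin(-.466)]);print("along",(o["tool_pos"][:2]-C)@e)
E
```

```text
time: 8.1
tool_pos: [0.6155, 0.1155, 0.1349]
ee_rot: [3.14, 0.014, -0.467]
wrist_force: [-16.6, 4.8, 7.3]
width: 0.0206
[-16.63658087   4.80954278   7.26451325] 0.02060380890426646
n 5922 px 272.48480243161094 281.4123606889564 mean [0.6144 0.1181 0.1645] along x 0.071 range [0.0615 0.0834] z [0.156  0.1944]
along 0.07334405938767122
```

The stop is firm: 17 N with no further travel. I'll relax the push, open, lift clear and retreat.

```bash
python3 -m inch '-0.1 0 0 0 0.78; -0.1 0 0 0 0.5; -0.1 0 0 0 0.3; -0.1 0 0 0 0.3; -0.1 0 0 0 0.3; -0.1 0 0 0 0.3; -0.1 0 0 0 0.3; -0.1 0 0 0 0.3; -0.1 0 0 0 0.3'; python3 -c "
from wl import *
p,P,o=wrist('w9');print(o['wrist_force'],o['width']);barfit(p,P)"
```

```text
time: 8.9
tool_pos: [0.6146, 0.1159, 0.1348]
ee_rot: [3.14, 0.014, -0.467]
wrist_force: [-0.1, 0.5, 0.5]
width: 0.0653
[-0.05160914  0.46859582  0.49521737] 0.06534891849639303
n 6168 px 256.15888456549936 282.42315175097275 mean [0.6074 0.1212 0.1646] along x 0.0633 range [0.0382 0.0782] z [0.1528 0.1948]
```

View pics/w9.png

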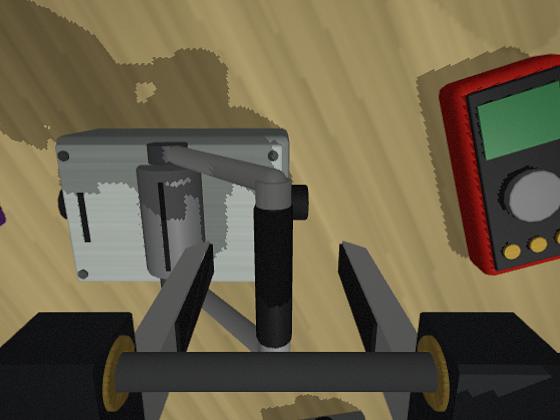

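The bar stayed at column 273 and the pads are open and clear of it on both sides, at about 212 and 340. The fit number is contaminated by the dark finger pad. Lifting straight up and then retreating to get a clear view.

```bash
python3 -m inch '0 0 -2 0 0.3; 0 0 -5 0 0.3; 0 0 -9 0 0.3; 0 0 -13 0 0.3; -4 0 -13 0 0.3; -8 0 -13 0 0.3; -12 0 -13 0 0.3; -16 0 -13 0 0.3; -20 0 -13 0 0.3; -24 0 -13 0 0.3; -24 0 -13 0 0.3; -24 0 -13 0 0.3; -24 0 -13 0 0.3'; python3 - <<'E'
from wl import *
o=robot.get_obs();print(o["wrist_force"])
p,P=top("s10","scene");barfit(p,P);q,P=top("t10","top");barfit(q,P)
a=np.hstack([cv2.resize(p[130:380,190:430],(400,417)),cv2.resize(q[100:300,180:430],(400,417))]);cv2.imwrite("pics/c10.png",a)
E
```

```text
time: 10.03
tool_pos: [0.4025, 0.2232, 0.2685]
ee_rot: [3.14, 0.013, -0.467]
wrist_force: [-0.0, 0.1, 0.2]
width: 0.0659
[-0.0413044   0.07800575  0.19914083]
n 284 px 373.443661971831 237.1056338028169 mean [0.6163 0.1148 0.1607] along x 0.0741 range [0.0659 0.0805] z [0.1566 0.1634]
n 261 px 251.38697318007664 145.9272030651341 mean [0.6113 0.1156 0.1596] along x 0.0693 range [0.0623 0.0782] z [0.1545 0.1633]
```

View pics/c10.png

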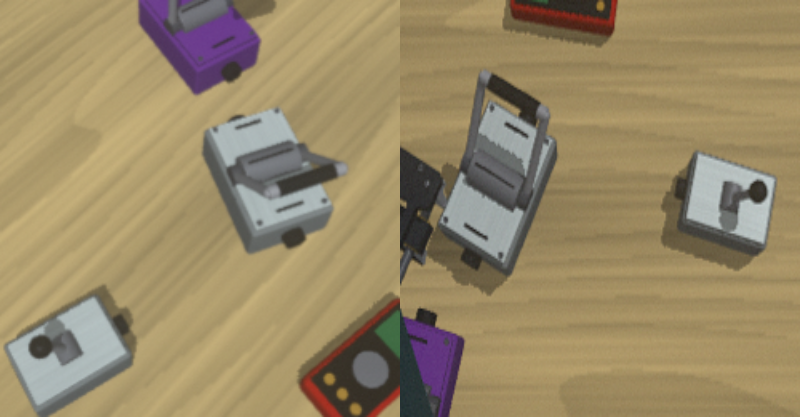

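The views show the handle fully over to +x, with the sleeve at scene (373,237) and top (251,146). The isolator ball is where it was. The gripper hangs free at z = 0.27 with no wrist force.

```bash
python3 -c "
from bench import robot
print(robot.close_job())"
```

```text
the job is handed in; nothing more can be done
None
```

The changeover handle is now fully over on the +x side and released, and I handed the job in at about 10 s of the 38 s limit.

**Moves:**
1. I caged the bar loosely between the pads, with about 21 mm of opening around the 18 mm bar.
2. I swung it from about -0.6 rad to upright and held it still there for about 1.6 s.
3. I swung it on to the +x stop, opened the fingers, lifted straight up and retreated.

**Checks:**
- **Upright:** the wrist and scene views put the bar at -1.2 mm and +1.3 mm from the vertical, which is about 0.01 rad. The top view was mostly blocked by the arm, so its reading (-4.8 mm) is not reliable.
- **Far side:** pushing against the stop gave 17 N at the wrist with no further travel, and the wrist view put the bar at 71.0 mm against 70.9 mm expected. After release, the scene and top views read 74.1 mm and 69.3 mm. They differ by about 5 mm, much as the views did at the start, and their mean agrees with the stop. One wrist reading just after opening (63.3 mm) was wrong because it included a dark finger pad; the bar hadn't moved in the picture.
- **Left alone:** the isolator stick looks the same as at the start. At hand-in the wrist force was about 0 N, with the gripper clear of everything.

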